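Toaster off, kettle on

TASK

The toast is done and it is time for tea: on the wireless rocker switches, first switch off the toaster (red switch), then switch on the kettle (blue switch). A switch is on when the end of its white rocker with the green dot is snapped down, and off when that end is up; leave the slow cooker (yellow switch) on all the while.

Things in the scene. Friction and masses are not known exactly. Their poses are not given: they have to be found in the camera images.
- red_rocker: Toaster switch: white seesaw rocker, 65 mm long (its x) by 50 mm wide (its y), on a red box 86 x 86 x 22 mm fixed to the worktop. Starts ON. Origin: mid rocker on the pivot axis, 28 mm above the worktop, 5 mm under the face. x points along the rocker to the end with the green dot, z out of the face. ON: green-dot end down, x dips 0.2 rad below level; OFF: that end up, x rises 0.2 rad.
- blue_rocker: Kettle switch: the same as the red one, on a blue box. Starts OFF. All three: an over-centre spring holds the rocker at either stop; pressing down its raised end 20 to 30 mm from the pivot takes about 6 N at first, then less, and past level it snaps over and stays. Face height above the worktop 24 mm from the pivot: 39 mm on the raised side, 34 mm when level, 30 mm at the pressed stop.
- yellow_rocker: Slow cooker switch: the same as the red one, on a yellow box. Starts ON (green-dot end down) and must stay on. The three boxes stand in any order, at least 140 mm apart between centres.
Things that resemble listed ones, but are neither listed nor needed, are in the scene too. Of the things that look like the part that bears blue_rocker, the middle-sized one is meant.

How it is judged:
By the outcome, as a careful person would: the job done as asked, in the order asked, and still so for the second after the job is handed in, with the robot touching nothing.
It also fails if it takes over 29 s, if anything falls off the work surface, if the arm or the gripper's body presses on something with over 40 N, if the wrist force passes 120 N, or if a joint passes its speed limit or range.

ROBOT

A 6-joint arm with a two-finger parallel gripper is mounted at the origin on the work surface. World frame = base frame: x ahead of the robot, y to its left, z up, the work surface at z = 0. Lengths are in m, angles in rad, forces in N, time in s.
With the tool pointing down it reaches from about 0.35 to 0.975 m from the base axis. Payload 4.9 kg.
Tool frame: the origin (TCP) lies midway between the tips of the shut fingers; the grasp point (between the pads) lies 19 mm behind it; z points along the fingers, y is the direction in which the jaws open and shut (so a half turn about z gives the same grasp; the last joint's range is limited). The gripper opens to 85 mm and grips with 20 to 120 N. Pads are 22 mm wide; open, the fingers measure 114 mm over their backs; the gripper's body (76 mm by 85 mm) begins 54 mm behind the grasp point. The pads swing forward as they close: fully open they stand 13 mm farther back than shut.
Start: joints at [-1.342, 0.053, 1.613, -0, 1.476, -0.119], TCP at [0.213, -0.588, 0.231] pointing down, gripper open.
Joint ranges: [-3.01, 3.01], [-1.01, 2.22], [0.06, 2.58], [-1.02, 4.17], [0.09, 2.62], [-3.14, 3.14]. Speed limits (rad/s): [2.57, 2.57, 3.14, 3.14, 3.14, 3.14].

INTERFACE

Orientations are given as a unit quaternion [w, x, y, z].
In Python, from plant import state, grab_frame, camera_params, job_done, boxes_of gives the robot as it stands.
- The arm moves only by the tool step_arm, never from a script. Its argument "steps" is a list of rows, each a list of 4 numbers: the shift along the tool's x, y, z in mm, then the turn about the tool's z in degrees. A call has 1 to 8 rows; each row shifts and turns the pose as measured when the row begins, along the tool's axes as they then stand; what a row does not reach is not made up. A row lasts 1/10 s, in which the tool goes at most 50 mm and 8.59 degrees, less where a joint would pass 70% of its speed; a pose out of reach is approached as far as the arm can. A call is refused whole if a number of a shift passes 50 or a number of a turn 8.59, either way. A call with a gripper value outside its range is refused whole. "claw" is the opening in per cent of the stroke, from 0 (shut) to 100 (fully open), set as the call begins (left out, the last holds). The fingers move at their own pace and stop on an object; the grip force is fixed at half the most. Time passes only in rows, so rows that do not move let the fingers close. It gives the time, the measured TCP pose, the force and the opening at its end, in the units of the state.
- state(): the state, without advancing time (a new reading comes with each control period).
- grab_frame(name): name is "scene" or "top" or "wrist"; returns (picture, depth): 400x640x3 uint8, red, green, blue; 400x640 float32, m along the optical axis (not along the pixel's ray), 0 where there is no reading.
- camera_params(name): a dict with "mtx" (3x3 intrinsics, pixels), "extrinsics" (4x4, takes a point from camera to world coordinates); the wrist camera has in their place "T_tool_cam" (4x4, takes a point from camera to tool coordinates, whose origin is the TCP and whose axes are the flange's). Camera axes: x right, y down, z forward; pixel columns grow to the right and rows downward; lengths in m; the calibration is good to about 2 mm. A picture is of the moment at which its call begins: read the wrist's pose just before it. camera_params takes no time and is no camera call.
- job_done(): hands the job in, once; it reports no verdict.
Trained networks look in the newest picture that a camera, given by its name, has taken for a name from the list of things; names that differ only in an ending like _2 or _b are one class to them, and where a whole thing is asked for, a point or a joint stands for the part that bears it (a point fixed in the world has none). Each returns a list of dicts, best first, with "p" (0 to 1); they miss things now and then, are a little off and sometimes report something else, mostly with a low value. They report only what shows in the picture. A call takes as long as a camera call. They do not tell look-alikes from the thing itself.
- boxes_of(camera, label): "box" ([left, top, width, height] in pixels, round what is visible of it).
The state is a dict: "time": time; "joint_pos": joint angles; "joint_vel": joint speeds; "joint_efforts": joint torques, N m; "tool_pos": TCP position; "tool_rot": TCP orientation; "contact_force": force on the tool from outside, world axes, zero at the start; "ft_torque": the same for the moment, N m; "gripper_width": opening from 0.0 (shut) to 1.0 (fully open).
Only numpy, scipy, OpenCV 4.12 (cv2) and the standard library are available. Lean on these libraries where they do the work, as an engineer would, in place of code of your own. Each camera call takes 0.05 s, during which the arm holds its last target. There are 200 camera calls.

## Working session

There is one attempt and no reset: what is moved stays moved. The work goes in short steps, Python scripts to look and compute and a tool call to move; the robot and the scene stay as the last step left them, time stands still between calls to the robot, and variables do not carry over. Pictures are saved under pics/ and viewed, about 8 in all and at most 12, crops included, and the job is handed in when it is done.

Besides the shell and the picture viewer there is one more tool, called after "Request:" by a JSON object that holds its "api" and its "payload", one argument or row to a line. step_arm: Moves the arm, as the interface text tells. Its arguments: {"type":"object","properties":{"steps":{"type":"array"},"claw":{"type":"number"}},"required":["steps"]}

```bash
mkdir -p pics
python3 - <<'E'
from plant import *
import cv2,numpy as np
print(state())
for c in ["scene","top"]:
    p,d=grab_frame(c); cv2.imwrite(f"pics/{c}0.png",p[...,::-1]); np.savez(f"{c}0.npz",p=p,d=d)
    q=camera_params(c); print(c,q["mtx"],q["extrinsics"])
    for l in ["red_rocker","blue_rocker","yellow_rocker"]: print(l,boxes_of(c,l))
E
```

```text
{'time': 0.0, 'joint_pos': array([-1.34202248e+00,  5.33530475e-02,  1.61431362e+00,  2.79789618e-05,
        1.47600903e+00, -1.18992452e-01]), 'joint_vel': array([ 1.50815264e-03,  2.37821505e-05, -1.31160183e-03, -1.10448275e-03,
        6.54737142e-04,  2.33395328e-04]), 'joint_efforts': array([ 4.47955235e-04, -3.93677759e+01, -3.70177674e+01, -1.52782955e-04,
        6.98031407e-03,  4.09491108e-08]), 'tool_pos': array([ 0.21286678, -0.58695982,  0.23005367]), 'tool_rot': array([-1.04071692e-03,  9.84920075e-01,  1.73006824e-01, -4.32368175e-05]), 'contact_force': array([ 0.80607684, -0.21317751,  0.76517562]), 'ft_torque': array([0.00051699, 0.0078707 , 0.01592201]), 'gripper_width': 1.0001289702424663}
scene [[421.11030319   0.         323.55777323]
 [  0.         421.11030319 200.44130749]
 [  0.           0.           1.        ]] [[-0.18222068  0.5002101  -0.84651372  1.28266303]
 [ 0.98322462  0.09975537 -0.15270304  0.11456213]
 [ 0.00806069 -0.86013878 -0.50999638  0.53538566]
 [ 0.          0.          0.          1.        ]]
red_rocker [{'box': [321.6, 233.1, 39.2, 25.5], 'p': 0.96}]
blue_rocker [{'box': [281.8, 173.7, 38.0, 21.9], 'p': 0.71}, {'box': [210.7, 192.0, 24.9, 11.5], 'p': 0.7}, {'box': [217.9, 221.1, 32.9, 20.8], 'p': 0.58}]
yellow_rocker [{'box': [425.0, 217.1, 33.2, 26.6], 'p': 0.94}]
top [[386.26068039   0.         316.1720157 ]
 [  0.         386.26068039 197.30986075]
 [  0.           0.           1.        ]] [[-0.01503226 -0.9912487   0.13114897  0.40138115]
 [-0.99983638  0.0135817  -0.01194794 -0.01704946]
 [ 0.01006215 -0.13130711 -0.99129067  0.89652431]
 [ 0.          0.          0.          1.        ]]
red_rocker [{'box': [274.6, 138.5, 33.6, 32.6], 'p': 0.58}]
blue_rocker [{'box': [419.3, 203.9, 22.7, 26.6], 'p': 0.85}, {'box': [329.1, 224.7, 48.2, 45.2], 'p': 0.83}, {'box': [372.8, 143.1, 36.1, 33.6], 'p': 0.67}]
yellow_rocker []
```

View pics/top0.png

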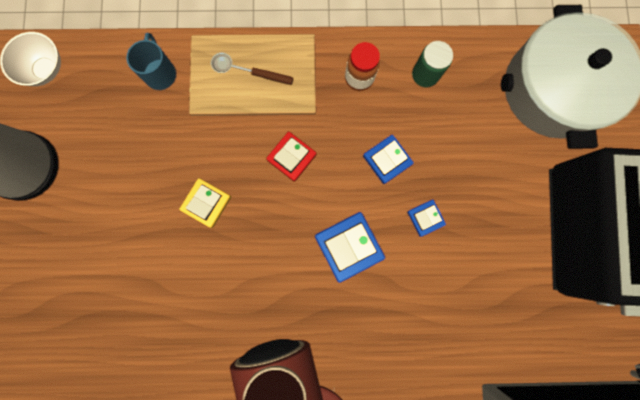

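View pics/scene0.png

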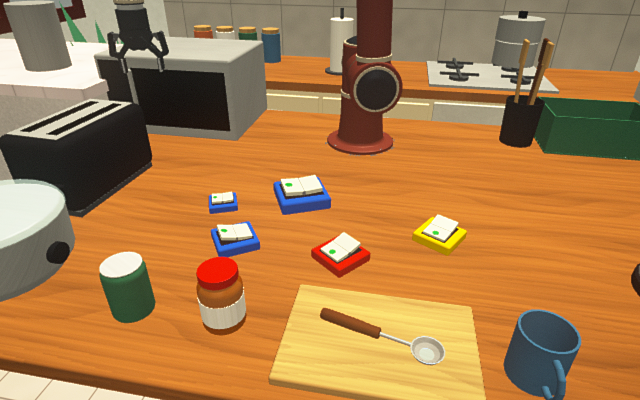

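The top view shows red at (292,155), yellow at (204,203), and three blue switches: mid-sized at (388,159), a large one at (350,246) and a small one at (427,218). Next I measure their positions and sizes.

```bash
cat > m.py <<'E'
from plant import *
import cv2,numpy as np
def px2w(cam,u,v,z):
    q=camera_params(cam);T=q["extrinsics"]
    r=T[:3,:3]@np.linalg.inv(q["mtx"])@[u,v,1.]
    return T[:3,3]+r*(z-T[2,3])/r[2]
def measure(cam,p,centres):
    h=cv2.cvtColor(p,cv2.COLOR_RGB2HSV).astype(int)
    V,U=np.mgrid[:400,:640]
    for n,(u,v) in centres.items():
        R=np.hypot(U-u,V-v)<36
        if n=="red": box=((h[...,0]<5)|(h[...,0]>172))&(h[...,1]>190)
        elif n=="yel": box=(abs(h[...,0]-27)<6)&(h[...,1]>180)&(h[...,2]>150)
        else: box=(abs(h[...,0]-110)<12)&(h[...,1]>140)
        wh=(h[...,1]<90)&(h[...,2]>120); gr=(abs(h[...,0]-60)<18)&(h[...,1]>100)
        def blob(m):
            k,l,s,c=cv2.connectedComponentsWithStats((m&R).astype(np.uint8))
            return l==1+np.argmax(s[1:,4])
        b=blob(box); hull=cv2.convexHull(np.argwhere(b)[:,::-1].astype(np.int32))
        H=np.zeros((400,640),np.uint8);cv2.fillConvexPoly(H,hull,1);H=H>0
        g=blob(gr&H); w=blob((wh|gr)&H)
        gm=np.argwhere(g).mean(0)[::-1]; wm=np.argwhere(w).mean(0)[::-1]
        hw=np.array([px2w(cam,*x[0],.02)[:2] for x in hull],np.float32)
        (cx,cy),sz,a=cv2.minAreaRect(hw)
        G=px2w(cam,*gm,.034);W=px2w(cam,*wm,.034); d=G-W
        print(cam,n,"box",np.round([cx,cy],4),np.round(sz,4),round(a,1),"white",W[:2].round(4),"dot",G[:2].round(4),"dist",np.linalg.norm(d[:2]).round(4),"yaw",np.degrees(np.arctan2(d[1],d[0])).round(1),"px",wm.round(1),gm.round(1))
E
python3 - <<'E'
from m import *
t=np.load("top0.npz");s=np.load("scene0.npz")
measure("top",t["p"],dict(red=(292,155),blue=(388,159),yel=(204,203),big=(350,246),small=(427,218)))
measure("scene",s["p"],dict(red=(341,250),blue=(236,237),yel=(440,232)))
p=t["p"][120:280,170:450,::-1]; cv2.imwrite("pics/c.png",cv2.resize(p,None,fx=2.8,fy=2.8,interpolation=2))
E
```

```text
top red box [0.6157 0.0295] [0.0855 0.0851] 51.2 white [0.6153 0.0292] dot [0.6335 0.0147] dist 0.0233 yaw -38.6 px [290.7 154.3] [297.  146.5]
top blue box [ 0.6056 -0.1952] [0.0823 0.0845] 34.1 white [ 0.606  -0.1957] dot [ 0.6196 -0.2146] dist 0.0233 yaw -54.2 px [389.1 157.1] [397.1 151.2]Traceback (most recent call last):
  File "<stdin>", line 3, in <module>
  File "m.py", line 21, in measure
    g=blob(gr&H); w=blob((wh|gr)&H)
  File "m.py", line 18, in blob
    return l==1+np.argmax(s[1:,4])
                ~~~~~~~~~^^^^^^^^^
    return _wrapfunc(a, 'argmax', axis=axis, out=out, **kwds)
    return bound(*args, **kwds)
ValueError: attempt to get argmax of an empty sequence
```

Run:
```python
from m import *
t=np.load("top0.npz");s=np.load("scene0.npz")
measure("scene",s["p"],dict(red=(341,250),blue=(236,237)))
S=state();from scipy.spatial.transform import Rotation as Ro
R=Ro.from_quat(S["tool_rot"],scalar_first=True).as_matrix();print(R.round(3))
for n,c,y,sg in (("red",(.6155,.0294),-38.7,-1),("blue",(.6058,-.1955),-55,1)):
    y=np.radians(y);P=np.array([*c,0])+sg*.024*np.array([np.cos(y),np.sin(y),0])
    a=P+[0,0,.10];print(n,P.round(4),"d_tool mm",(R.T@(a-S["tool_pos"])*1000).round(1))
    print(c,"rocker px",)
p=t["p"][120:280,170:450,::-1]; cv2.imwrite("pics/c.png",cv2.resize(p,None,fx=2.8,fy=2.8,interpolation=2))
```

```text
scene red box [0.6243 0.0302] [0.0959 0.0959] 51.3 white [0.6286 0.0273] dot [0.6376 0.0156] dist 0.0147 yaw -52.4 px [338.6 249.3] [331.9 251.3]
scene blue box [ 0.6145 -0.1921] [0.105  0.0843] 33.8 white [ 0.6107 -0.1926] dot [ 0.6097 -0.2178] dist 0.0252 yaw -92.3 px [234.8 231.6] [223.5 230. ]
[[ 0.94   0.341 -0.   ]
 [ 0.341 -0.94   0.   ]
 [ 0.    -0.    -1.   ]]
red [0.5968 0.0444 0.    ] d_tool mm [ 576.2 -463.2  131.3]
(0.6155, 0.0294) rocker px
blue [ 0.6196 -0.2152  0.    ] d_tool mm [ 509.1 -211.4  131.2]
(0.6058, -0.1955) rocker px
```

View pics/c.png

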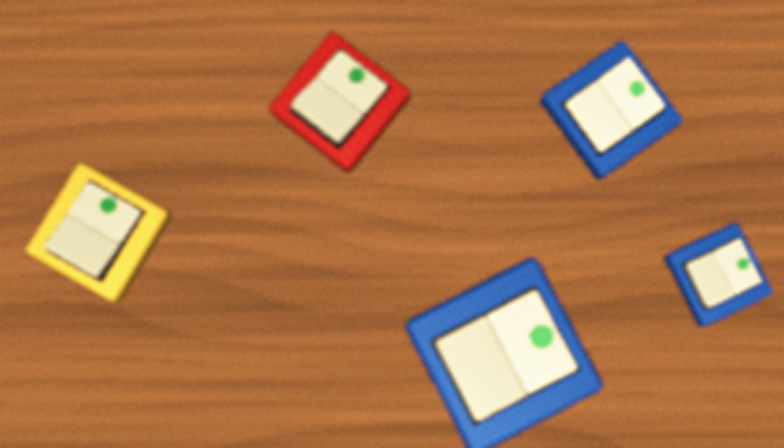

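The scene camera agrees, though its masks include the box sides. The crop confirms the dots: red at (356,75), blue at (637,88). I'll check obstacle heights along the travel path.

Run:
```python
from m import *
q={c:camera_params(c) for c in("top","scene")}
V,U=np.mgrid[:400,:640]; xs=np.arange(.1,.85,.05); ys=np.arange(.2,-.75,-.05)
M=np.full((len(xs),len(ys)),np.nan)
for c in q:
    d=np.load(c+"0.npz")["d"]; P=np.einsum('ij,hwj->hwi',np.linalg.inv(q[c]["mtx"]),np.dstack([U,V,U*0+1]))*d[...,None]
    P=(P.reshape(-1,3)[d.ravel()>0])@q[c]["extrinsics"][:3,:3].T+q[c]["extrinsics"][:3,3]
    for i,x in enumerate(xs):
        for j,y in enumerate(ys):
            k=(abs(P[:,0]-x)<.025)&(abs(P[:,1]-y)<.025)
            if k.any(): M[i,j]=np.fmax(M[i,j],np.percentile(P[k,2],98)*1000)
print("      ",*[f"{y*100:5.0f}" for y in ys])
for x,r in zip(xs,M): print(f"{x*100:5.0f} ",*[f"{v:5.0f}" for v in r])
```

```text
20    15    10     5     0    -5   -10   -15   -20   -25   -30   -35   -40   -45   -50   -55   -60   -65   -70
   10      4     4     6    16   285   276     3     3     3     3     4     4   260   261   261   261   259   261   261
   15      4     3   268     4   288   260     4     3     3     3     3     4     4     3     3     3     3     3   226
   20      4     4   415   438   435     4     3     4     4     4     4     3     4     3   346   420   352   346     2
   25      4     4   294   436   434     3     4     3     3     3     3     3     3     3     3   426   425   346     3
   30      4     4     4     3     3     3     3     3     3     3     3     4     3     3     3   186   190   190   190
   35      3     3     3     3     3    50    51    32     3     3     3     3     3     3     3   185   191   191   191
   40      3     3     3     3     4    51    50    51    21     3     3     3     3     3     3   184   191   191   191
   45     24     3     3     3    17    42    50    50     3    29    28     3     3     3     3   183   191   190   191
   50     40    14     3     3     3     3    30    29     3    27    28     3     3     3     3   181   191   191   191
   55     32    12     3    22    23     3     3    18    29     3     3     3     3     3     3   178   190   190   190
   60      3     3    23    42    38    16     3    31    41    41     3     3     3     3     3   159   184   184   180
   65      3     3     3    34    33     3     3    23    41    22     3     3     3     3   127   139   141   140   130
   70     19    19    19    19    19     4     3     3     3     3     3     3     3     3   141   153   156   152   141
   75     21    21    21    21    21    19     3     4     4     3     3     3     3   129   147   158   183   158   147
   80     33    31    39    39    22    19   112   112     3   100   102   101     3   129   146   157   183   157   147
```

Request:
{"api": "step_arm", "payload": {
  "steps": [
    [20, -45, 0, 0],
    [20, -45, 0, 0],
    [20, -45, 0, 0],
    [25, -43, 0, 0],
    [35, -35, 0, 0],
    [38, -32, 0, 0],
    [38, -32, 0, 0],
    [38, -32, 10, 0]
  ],
  "claw": 0
}}

```text
time: 1.2
tool_pos: [0.3265, -0.2159, 0.2205]
tool_rot: [0.0, 0.986, 0.167, 0.002]
contact_force: [1.2, -1.0, 0.4]
gripper_width: -0.003
```

Request:
{"api": "step_arm", "payload": {
  "steps": [
    [42, -20, 12, 0],
    [42, -20, 12, 0],
    [42, -20, 12, 0],
    [42, -20, 12, 0],
    [42, -20, 12, 0],
    [42, -20, 12, 0],
    [42, -20, 12, 0],
    [42, -20, 12, 0]
  ]
}}

```text
time: 2.0
tool_pos: [0.601, 0.0592, 0.1276]
tool_rot: [0.005, 0.986, 0.168, 0.008]
contact_force: [0.4, -1.1, 1.0]
gripper_width: -0.0
```

```bash
cat > g.py <<'E'
import sys
from m import *
from scipy.spatial.transform import Rotation as Ro
def go(S=None):
    S=state();R=Ro.from_quat(S["tool_rot"],scalar_first=True).as_matrix()
    print(S["time"],S["tool_pos"].round(4),"tilt z",R[:,2].round(3),"F",S["contact_force"].round(1))
    for n,c,y,sg in (("red",(.6155,.0294),-38.7,-1),("blue",(.6058,-.1955),-55,1)):
        y=np.radians(y);P=np.array([*c,.06])+sg*.025*np.array([np.cos(y),np.sin(y),0])
        print(n,P.round(4),"tool mm to z60",(R.T@(P-S["tool_pos"])*1000).round(1))
go()
E
python3 g.py
```

```text
2.0 [0.601  0.0592 0.1276] tilt z [ 0.017 -0.007 -1.   ] F [ 0.4 -1.1  1. ]
red [0.596 0.045 0.06 ] tool mm to z60 [-10.4  10.9  67.6]
blue [ 0.6201 -0.216   0.06  ] tool mm to z60 [-74.3 265.1  69.9]
```

Request:
{"api": "step_arm", "payload": {
  "steps": [
    [-10, 11, 25, 0],
    [0, 0, 25, 0],
    [0, 0, 0, 0]
  ]
}}

```text
time: 2.3
tool_pos: [0.5993, 0.0508, 0.0741]
tool_rot: [0.004, 0.985, 0.173, 0.007]
contact_force: [-0.8, 0.8, -0.0]
gripper_width: -0.001
```

```bash
python3 g.py
```

```text
2.3 [0.5993 0.0508 0.0741] tilt z [ 0.016 -0.006 -1.   ] F [-0.8  0.8 -0. ]
red [0.596 0.045 0.06 ] tool mm to z60 [-5.2  4.1 14.1]
blue [ 0.6201 -0.216   0.06  ] tool mm to z60 [-71.3 257.8  16. ]
```

Request:
{"api": "step_arm", "payload": {
  "steps": [
    [-6, 5, 10, 0],
    [-2, 2, 10, 0],
    [0, 0, 5, 0],
    [0, 0, 0, 0]
  ]
}}

```text
time: 2.7
tool_pos: [0.5954, 0.0396, 0.0506]
tool_rot: [0.005, 0.985, 0.172, 0.009]
contact_force: [-0.4, -0.9, -0.5]
gripper_width: 0.002
```

```bash
python3 g.py
```

```text
2.7 [0.5954 0.0396 0.0506] tilt z [ 0.02  -0.006 -1.   ] F [-0.4 -0.9 -0.5]
red [0.596 0.045 0.06 ] tool mm to z60 [ 2.5 -4.8 -9.4]
blue [ 0.6201 -0.216   0.06  ] tool mm to z60 [-63.2 248.9  -7.3]
```

Request:
{"api": "step_arm", "payload": {
  "steps": [
    [2, -4, 0, 0],
    [0, 0, 0, 0],
    [0, 0, 5, 0],
    [0, 0, 5, 0]
  ]
}}

```text
time: 3.1
tool_pos: [0.5985, 0.0441, 0.0435]
tool_rot: [0.005, 0.985, 0.172, 0.012]
contact_force: [0.2, 0.2, -0.0]
gripper_width: -0.001
```

```bash
python3 g.py
```

```text
3.1 [0.5985 0.0441 0.0435] tilt z [ 0.026 -0.007 -1.   ] F [ 0.2  0.2 -0. ]
red [0.596 0.045 0.06 ] tool mm to z60 [ -1.7  -1.5 -16.6]
blue [ 0.6201 -0.216   0.06  ] tool mm to z60 [-67.4 252.2 -14.2]
```

Well placed (within 3 mm); now I press.

Request:
{"api": "step_arm", "payload": {
  "steps": [
    [-1, 0, 4, 0],
    [-1, 0, 4, 0],
    [0, 0, 4, 0],
    [0, 0, 3, 0]
  ]
}}

```text
time: 3.5
tool_pos: [0.5977, 0.0439, 0.0298]
tool_rot: [0.005, 0.985, 0.172, 0.012]
contact_force: [-12.2, 1.6, 26.9]
gripper_width: 0.001
```

Request:
{"api": "step_arm", "payload": {
  "steps": [
    [0, 0, -10, 0],
    [0, 0, -30, 0],
    [0, 0, -30, 0],
    [-16, 45, -5, 0],
    [-16, 45, 0, 0],
    [-15, 42, 0, 0],
    [-14, 42, 0, 0],
    [0, 0, 0, 0]
  ]
}}

```text
time: 4.3
tool_pos: [0.5979, -0.1467, 0.1085]
tool_rot: [0.008, 0.985, 0.175, 0.013]
contact_force: [0.5, -0.0, 0.2]
gripper_width: 0.001
```

Run:
```python
from g import *
for c in ("top",):
    p,d=grab_frame(c); np.savez(c+"1.npz",p=p,d=d)
    cv2.imwrite("pics/t1.png",cv2.resize(p[120:280,170:450,::-1],None,fx=2.8,fy=2.8,interpolation=2))
p,d=grab_frame("scene");np.savez("scene1.npz",p=p,d=d)
b=np.hstack([np.load(f"scene{i}.npz")["p"][205:275,200:470,::-1] for i in (0,1)][1:])
a=np.load("scene0.npz")["p"][205:275,200:470,::-1]
cv2.imwrite("pics/s1.png",cv2.resize(np.vstack([a,b]),None,fx=2.9,fy=2.9,interpolation=2))
```

```text
4.3 [ 0.5979 -0.1467  0.1085] tilt z [ 0.027 -0.011 -1.   ] F [ 0.5 -0.   0.2]
red [0.596 0.045 0.06 ] tool mm to z60 [  63.2 -181.6   46.3]
blue [ 0.6201 -0.216   0.06  ] tool mm to z60 [-4.  71.7 49.9]
```

View pics/s1.png

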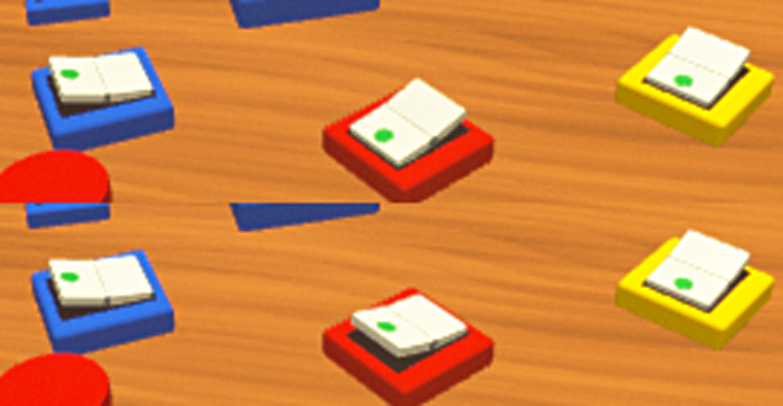

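Before/after crops: red's dot end (386,326) is now up, so it is off. Blue's dot end is still up and yellow is unchanged. On to blue.

Request:
{"api": "step_arm", "payload": {
  "steps": [
    [-2, 36, 10, 0],
    [-2, 34, 10, 0],
    [0, 0, 10, 0],
    [0, 0, 10, 0],
    [0, 0, 0, 0]
  ]
}}

```text
time: 4.9
tool_pos: [0.6195, -0.2042, 0.0655]
tool_rot: [0.005, 0.984, 0.18, 0.011]
contact_force: [-0.4, 0.1, -0.0]
gripper_width: 0.006
```

```bash
python3 g.py
```

```text
4.9 [ 0.6195 -0.2042  0.0655] tilt z [ 0.024 -0.005 -1.   ] F [-0.4  0.1 -0. ]
red [0.596 0.045 0.06 ] tool mm to z60 [  66.2 -241.5    3.6]
blue [ 0.6201 -0.216   0.06  ] tool mm to z60 [-3.7 11.2  5.5]
```

Request:
{"api": "step_arm", "payload": {
  "steps": [
    [-3, 10, 5, 0],
    [0, 2, 5, 0],
    [0, 0, 5, 0],
    [0, 0, 3, 0],
    [0, 0, 0, 0]
  ]
}}

```text
time: 5.4
tool_pos: [0.6214, -0.2139, 0.0464]
tool_rot: [0.005, 0.983, 0.182, 0.011]
contact_force: [-0.7, 0.3, -0.5]
gripper_width: -0.004
```

```bash
python3 g.py
```

```text
5.4 [ 0.6214 -0.2139  0.0464] tilt z [ 0.024 -0.005 -1.   ] F [-0.7  0.3 -0.5]
red [0.596 0.045 0.06 ] tool mm to z60 [  69.3 -250.6  -15.5]
blue [ 0.6201 -0.216   0.06  ] tool mm to z60 [ -1.7   1.7 -13.6]
```

Request:
{"api": "step_arm", "payload": {
  "steps": [
    [-1, 1, 4, 0],
    [-1, 1, 4, 0],
    [0, 0, 4, 0],
    [0, 0, 4, 0],
    [0, 0, 2, 0]
  ]
}}

```text
time: 5.9
tool_pos: [0.6226, -0.2175, 0.0303]
tool_rot: [0.006, 0.983, 0.182, 0.013]
contact_force: [-4.6, 2.2, 11.7]
gripper_width: 0.002
```

Request:
{"api": "step_arm", "payload": {
  "steps": [
    [0, 0, 2, 0],
    [0, 0, 0, 0]
  ]
}}

```text
time: 6.1
tool_pos: [0.6228, -0.2176, 0.0309]
tool_rot: [0.005, 0.983, 0.182, 0.012]
contact_force: [0.5, -0.5, 0.9]
gripper_width: 0.001
```

Request:
{"api": "step_arm", "payload": {
  "steps": [
    [0, 0, -10, 0],
    [0, 0, -30, 0],
    [0, 0, -40, 0],
    [-40, 0, -20, 0],
    [-40, 0, 0, 0],
    [-40, 0, 0, 0],
    [0, 0, 0, 0]
  ]
}}

```text
time: 6.8
tool_pos: [0.5045, -0.2609, 0.1328]
tool_rot: [0.006, 0.983, 0.184, 0.011]
contact_force: [0.5, -0.4, 0.3]
gripper_width: -0.003
```

Run:
```python
from g import *
p,d=grab_frame("scene")
cv2.imwrite("pics/s2.png",cv2.resize(p[165:275,200:470,::-1],None,fx=2.9,fy=2.9,interpolation=2))
p,d=grab_frame("top")
cv2.imwrite("pics/t2.png",cv2.resize(p[120:280,170:450,::-1],None,fx=2.8,fy=2.8,interpolation=2))
```

```text
6.8 [ 0.5045 -0.2609  0.1328] tilt z [ 0.025 -0.007 -1.   ] F [ 0.5 -0.4  0.3]
red [0.596 0.045 0.06 ] tool mm to z60 [ 194.3 -253.3   72.8]
blue [ 0.6201 -0.216   0.06  ] tool mm to z60 [122.6  -1.2  75.3]
```

View pics/s2.png

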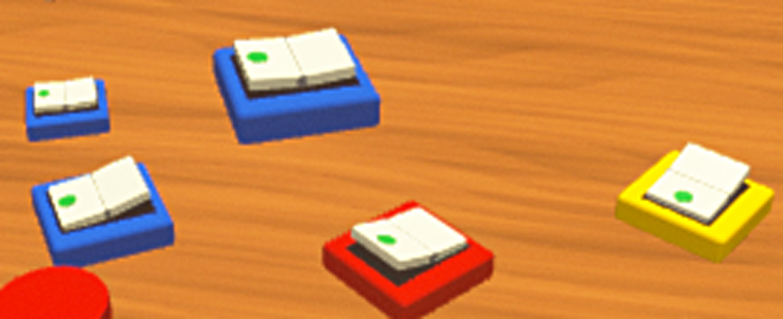

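The mid-sized blue switch's dot end (67,201) is down and its far end is up, so it is on. Red's dot end (386,240) is up, so it is off, and yellow is still on. The arm is clear, so I hand in.

```bash
python3 -c "from plant import *;print(job_done())"
```

```text
the job is handed in; nothing more can be done
None
```

The toaster (red) is switched off and the kettle (blue) is switched on, in that order. I pressed each raised rocker end with the closed fingertips, then backed the arm off and handed the job in at about 7 s.

- **Final check:** the last camera picture showed red's green-dot end up, blue's green-dot end down, and yellow unchanged and on. The two look-alike blue switches were not touched.
- **Forces:** the highest force reading, taken at the end of each move, was about 30 N, on the red press. That is under the 40 N limit, but peaks within a move were not recorded.
- **Disagreement:** box positions from the scene camera were up to 9 mm off the top camera's, because its view included the box sides. I used the top-camera positions, where both boxes measured close to 86 mm, which also confirmed the middle-sized blue one.

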